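Index the tube carousel and hold the pipette at its first stop

TASK

Turn the tube carousel, which has a black bar knob in its middle, on to its next click so that the tube with the red collar sits directly under the tip of the clamped pipette. Then press the pipette's yellow thumb button down to the first stop, where the button just lands on the grey collar, without pushing on into the stiff blow-out stroke, and keep it held there: the program finishes while still holding it down. Do not press the button before the red tube is under the tip, and leave the tube rack, the jar and the tip box where they are.

Things in the scene. Friction and masses are not known exactly. Their poses are not given: they have to be found in the camera images.
- station: Fixed white dispensing station (bolted down; place and yaw differ each time). Origin: on the bench top, on the vertical axis of the carousel. x axis: from the carousel's axis towards the pipette; z up. Pipette axis 112 mm along +x; steel clamp column (radius 9 mm, 200 mm tall) 165 mm along +x. Carousel disc: grey, 260 mm in diameter, top face 46 mm above the bench.
- carousel (a joint): Turn of the carousel, rad, positive anticlockwise seen from above. 0: red-collared tube clicked in under the pipette tip. Starts between -1.25 and -0.55. Six tubes with clicks 60 degrees (1.047 rad) apart; a spring ball pulls the disc in over the last 0.08 rad or so before a click and holds it with about 0.1 N m; elsewhere it stays where left by slight friction. End stops at -3 and 3.
- knob_grip (a point): Grip point at the middle of the black upright bar knob on the carousel's axis, 100 mm above the bench. The bar is 56 mm long along this frame's x axis, 16 mm thick along its y axis and 45 mm tall (from 75 to 120 mm above the bench); it turns with the carousel. At carousel = 0 it stands 30 degrees (0.524 rad) anticlockwise of the station's x axis.
- red_tube (a point): Centre of the mouth of the tube with the red collar, 56 mm above the bench, 112 mm from the carousel's axis; tube 16 mm in diameter, collar 23 mm. The other five tubes have blue collars.
- pipette_tip (a point): Lower end of the fixed upright pipette's tip, 64 mm above the bench (8 mm above the tubes' mouths). White pipette body up to 30 mm in diameter, clamp ring 40 mm, reaching up to 199 mm above the bench.
- button_top (a point): Centre of the top face of the yellow round button on top of the pipette, 28 mm in diameter, 12 mm tall, top face 229 mm above the bench when up: the highest thing of the station. It moves straight down; z up.
- plunger (a joint): Travel of the button relative to the grey collar (23 mm in diameter) under it, m: 0 up, 0.012 at the first stop, where the button's underside lands on the collar. Soft return spring: 2 N at the start of the stroke, 6 N at the first stop.
- blowout (a joint): Sinking of the grey collar into the pipette (blow-out stroke), m: 0 at rest, 0.006 at the very bottom. It starts to move only when the button, resting on the collar, is pressed with more than about 13 N (19 N at the bottom).
- tube_rack: Loose blue rack with red-capped tubes, 100 x 70 mm, 102 mm tall; leave it alone. Origin: centre of its underside.
- jar: Loose white jar with lid, 64 mm in diameter, 55 mm tall; leave it alone. Origin: centre of its underside.
- tip_box: Loose blue box of pipette tips with clear lid, 120 x 85 mm, 75 mm tall; leave it alone. Origin: centre of its underside.

How it is judged (in metres and radians):
On the way, in this order (a step that is already met when the one before it is completed fails the run):
1. the red-collared tube is clicked in under the pipette tip, with the button still up (value of joint carousel between -0.05 and 0.05 rad and value of joint plunger below 0.003 m), for 0.3 s.
2. the button is pressed down to the first stop (value of joint carousel between -0.05 and 0.05 rad and value of joint plunger above 0.01 m and value of joint blowout below 0.002 m), for 0.3 s.
At the end, for the whole second after the job is handed in: The carousel stands within 0.05 rad of the red tube's click position under the pipette; the fingers keep pushing the button (more than 2 N) within 2 mm of its first stop (plunger above 10 mm of 12), with the collar sunk less than 2 mm; rack, jar and tip box within 20 mm of where they were (all of step 2 and contact force between the fingers and plunger above 2 N and distance of each of tube_rack, jar, tip_box from where it was at the start of the episode below 0.02 m); the arm keeps its last pose, push and grip.
It fails at once if the button is pressed on into the blow-out stroke (collar sunk more than 3 mm) (value of joint blowout above 0.003 m).
It fails at once if the button is pressed (more than 4 mm) while the red tube is not under the tip (value of joint plunger above 0.004 m and (value of joint carousel below -0.1 rad or value of joint carousel above 0.1 rad)).
It fails at once if the tube rack, the jar or the tip box is moved or tipped (distance of any of tube_rack, jar, tip_box from where it was at the start of the episode above 0.02 m or angle between any of tube_rack, jar, tip_box's own z axis and vertical above 0.3 rad).
It also fails if it takes over 42 s, if anything falls off the work surface, if the arm or the gripper's body presses on something with over 40 N, if the wrist force passes 120 N, or if a joint passes its speed limit or range.

ROBOT

A 6-joint arm with a two-finger parallel gripper is mounted at the origin on the work surface. World frame = base frame: x ahead of the robot, y to its left, z up, the work surface at z = 0. Lengths are in mm, angles in degrees, forces in N, time in s.
With the tool pointing down it reaches from about 350 to 850 mm from the base axis. Payload 8.1 kg.
Tool frame: the origin (TCP) lies midway between the tips of the shut fingers; the grasp point (between the pads) lies 19 mm behind it; z points along the fingers, y is the line along which they close (so a half turn about z gives the same grasp; the last joint's range is limited). The gripper opens to 85 mm and grips with 20 to 120 N. Pads are 22 mm wide; open, the fingers measure 114 mm over their backs; the gripper's body (76 mm by 85 mm) begins 54 mm behind the grasp point. The pads swing forward as they close: fully open they stand 13 mm farther back than shut.
Start: joints at [63.232, 7.471, 85.268, -0, 87.261, -4.893], TCP at [223.534, 556.81, 191.692] pointing down, gripper open.
Joint ranges: [-169.43, 169.43], [-51.17, 129.36], [1.28, 143.12], [-76.62, 256.62], [0, 156.53], [-152.29, 152.29]. Speed limits (degrees/s): [136.94, 136.94, 159.86, 180, 180, 180].

INTERFACE

Orientations are given as [roll, pitch, yaw] about the fixed x, y, z axes, in that order (R = Rz(yaw) Ry(pitch) Rx(roll)).
In Python, from bench import r gives the robot as it stands. The module is installed in compiled form; this text tells all that it offers.
- The arm moves only by the tool jog_arm, never from a script. Its argument "rows" is a list of rows, each a list of 2 entries, a list of its own where there are three numbers: the shift along the tool's x, y, z in mm, then the turn, a rotation vector about the tool's x, y, z in rad. A call has 1 to 10 rows; each row is the pose to reach, as a shift and turn from the pose commanded when the call began, along the tool's axes at that moment; what a row does not reach only later rows make up. A row lasts 1/10 s, in which the tool goes at most 50 mm and 8.59 degrees, less where a joint would pass 70% of its speed; a pose out of reach is approached as far as the arm can. A call with a gripper value outside its range is refused whole. "grip" is the finger opening in mm, from 0 to 85.4, set as the call begins (left out, the last holds). The fingers move at their own pace and stop on an object; "force" is the grip in N (left out, the last holds). Time passes only in rows, so rows that repeat a pose let the fingers close. It gives the time, the measured TCP pose, the force, the opening and the grip force at its end, in the units of the state.
- r.sense(): the state, without advancing time (a new reading comes with each control period).
- r.snapshot(name): name is "scene" or "top" or "wrist"; returns (picture, depth): 480x640x3 uint8, blue, green, red; 480x640 float32, mm along the optical axis (not along the pixel's ray), 0 where there is no reading.
- r.camera_params(name): a dict with "fx", "fy", "cx", "cy" (pixels), "pose" (4x4, takes a point from camera to world coordinates); the wrist camera has in their place "tool_from_camera" (4x4, takes a point from camera to tool coordinates, whose origin is the TCP and whose axes are the flange's). Camera axes: x right, y down, z forward; pixel columns grow to the right and rows downward; lengths in mm; the calibration is good to about 2 mm. A picture is of the moment at which its call begins: read the wrist's pose just before it. camera_params takes no time and is no camera call.
- r.hand_in(): hands the job in; it is judged then, once.
The state is a dict: "time": time; "joint_pos": joint angles; "qd": joint speeds; "joint_efforts": joint torques, N m; "tool_pos": TCP position; "tcp_rot": TCP orientation; "ft_force": force on the tool from outside, world axes, zero at the start; "wrist_torque": the same for the moment, N m; "finger_gap": finger opening in mm; "grip_force": force on a finger pad.
Only numpy, scipy, OpenCV 4.12 (cv2) and the standard library are available. Lean on these libraries where they do the work, as an engineer would, in place of code of your own. Each camera call takes 0.05 s, during which the arm holds its last target. There are 200 camera calls.

## Working session

There is one attempt and no reset: what is moved stays moved. The work goes in short steps, Python scripts to look and compute and a tool call to move; the robot and the scene stay as the last step left them, time stands still between calls to the robot, and variables do not carry over. Pictures are saved under pics/ and viewed, at most 10 in all, crops included, and the job is handed in when it is done.

Besides the shell and the picture viewer there is one more tool, called after ">>>" by a JSON object that holds its "op" and its "data", one argument or row to a line. jog_arm: Moves the arm, as the interface text tells. Its arguments: {"type":"object","properties":{"rows":{"type":"array"},"grip":{"type":"number"},"force":{"type":"number"}},"required":["rows"]}

```bash
mkdir -p pics; python3 - <<'E'
from bench import r
import cv2,numpy as np
s=r.sense();print(s['time'],s['tool_pos'],s['tcp_rot'],s['finger_gap'])
for n in ("top","scene"):
    p,d=r.snapshot(n);cv2.imwrite(f"pics/{n}.png",p);np.savez(f"{n}.npz",p=p,d=d)
    c=r.camera_params(n);print({k:np.round(v,3).tolist() for k,v in c.items()})
E
```

```text
0.0 [223.25098747 556.26864531 190.67377435] [-1.79898686e+02 -9.71653648e-03  1.58124141e+02] 85.643852771021
{'fx': 588.33, 'fy': 588.33, 'cx': 317.345, 'cy': 243.408, 'pose': [[0.006, -0.995, 0.103, 297.296], [-1.0, -0.006, -0.002, -19.47], [0.003, -0.103, -0.995, 1703.197], [0.0, 0.0, 0.0, 1.0]]}
{'fx': 564.219, 'fy': 564.219, 'cx': 315.328, 'cy': 236.701, 'pose': [[-0.251, 0.596, -0.763, 1738.628], [0.968, 0.145, -0.205, 326.046], [-0.012, -0.79, -0.613, 1176.185], [0.0, 0.0, 0.0, 1.0]]}
```

View pics/top.png

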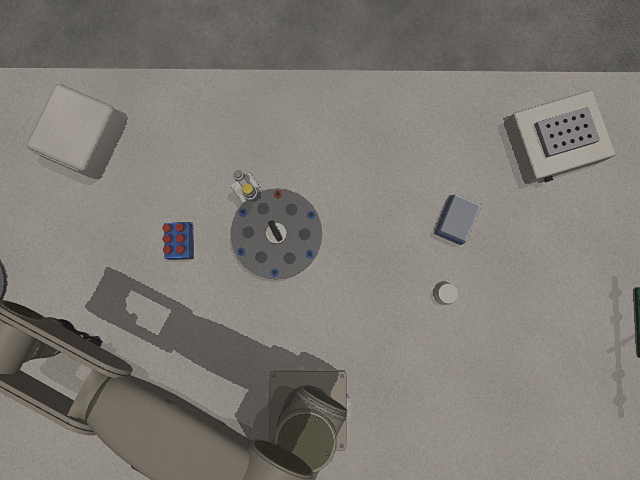

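View pics/scene.png

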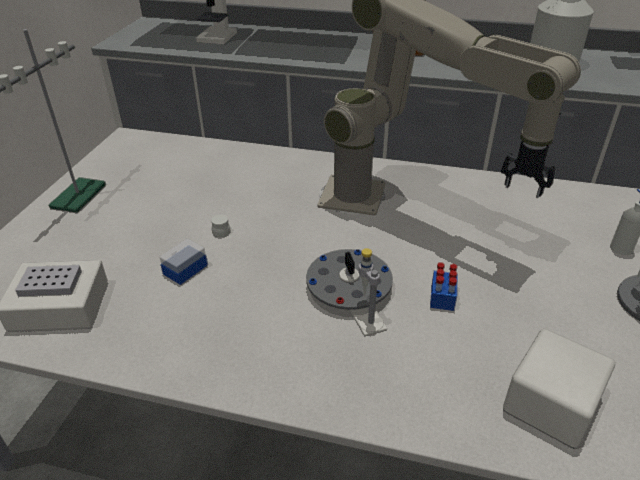

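The top view shows the carousel centred near (276,234), the red collar at (278,194), the yellow button at (248,189) and the column at (239,175). The rack is near (178,240), clear of the carousel. The scene view shows the same layout.

```bash
cat > h.py <<'E'
import numpy as np,cv2
from bench import r
def ray(n,u,v,z):
    c=r.camera_params(n);P=np.array(c['pose']);d=P[:3,:3]@[(u-c['cx'])/c['fx'],(v-c['cy'])/c['fy'],1]
    return P[:3,3]+d*(z-P[2,3])/d[2]
def blobs(p,lo,hi,box,invert=False):
    x0,y0,x1,y1=box;h=cv2.cvtColor(p[y0:y1,x0:x1],cv2.COLOR_BGR2HSV)
    m=cv2.inRange(h,np.array(lo),np.array(hi))
    n,l,s,c=cv2.connectedComponentsWithStats(m)
    return [(s[i,4],c[i]+[x0,y0],np.argwhere(l==i)[:,::-1]+[x0,y0]) for i in range(1,n) if s[i,4]>6]
E
python3 - <<'E'
from h import *
R={}
for n,box in (("top",(225,165,330,285)),("scene",(300,240,400,320))):
    p=np.load(n+".npz")['p']
    for name,lo,hi,z in (("red",(0,110,50),(8,255,255),56),("red2",(172,110,50),(180,255,255),56),("blue",(105,120,40),(125,255,255),56),("yel",(20,110,80),(35,255,255),229),("black",(0,0,0),(180,255,38),120)):
        for a,c,_ in blobs(p,lo,hi,box):
            print(n,name,a,c.round(1),ray(n,*c,z).round(1))
p=np.load("top.npz")['p']
for nm,box in(("top",(225,165,330,285)),):
    x0,y0,x1,y1=box;cv2.imwrite("pics/topc.png",cv2.resize(p[y0:y1,x0:x1],None,fx=5,fy=5,interpolation=cv2.INTER_CUBIC))
E
```

```text
top red 34 [277.6 193.8] [608.7  90.2  56. ]
top blue 25 [242.6 212.2] [555.3 188.6  56. ]
top blue 25 [310.9 214.7] [549.4  -4.8  56. ]
top blue 31 [240.8 251.4] [444.  191.5  56. ]
top blue 30 [309.1 253.8] [ 4.382e+02 -4.000e-01  5.600e+01]
top blue 25 [274.2 272.2] [385.9  97.   56. ]
top yel 88 [247.2 188.2] [589.8 156.2 229. ]
top black 13 [271.8 229.8] [497.4 100.5 120. ]
top black 10 [278.1 238.9] [472.8  83.  120. ]
scene red 32 [339.5 300.5] [612.9  90.9  56. ]
scene blue 25 [357.2 252.2] [389.9  97.4  56. ]
scene blue 27 [322.9 258. ] [4.428e+02 2.000e-01 5.600e+01]
scene blue 9 [365.1 266.2] [449.9 133.8  56. ]
scene blue 27 [384.3 268.9] [448.5 192.1  56. ]
scene blue 33 [312.5 281.5] [554.   -3.8  56. ]
scene blue 23 [378.2 293.7] [559.1 192.2  56. ]
scene yel 69 [366.4 252.5] [593.5 156.7 229. ]
scene black 141 [349.1 262.8] [519.6  97.4 120. ]
```

View pics/topc.png

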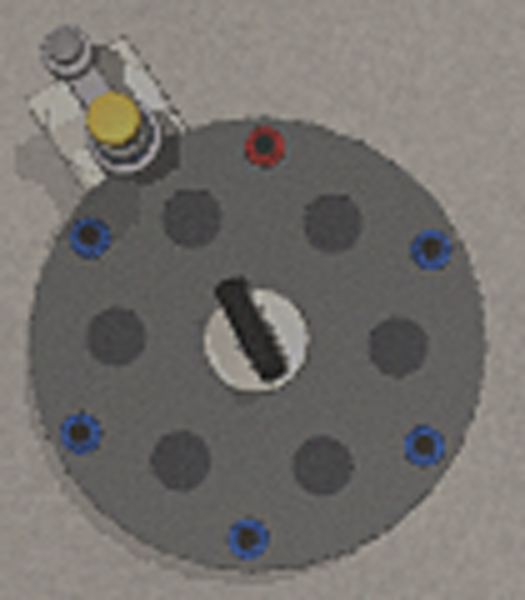

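>>> {"op": "jog_arm", "data": {
  "rows": [
    [[-43, -33, 0], [0, 0, 0.14]],
    [[-86, -65, 0], [0, 0, 0.28]],
    [[-128, -98, 0], [0, 0, 0.42]],
    [[-171, -131, 0], [0, 0, 0.56]],
    [[-214, -163, 0], [0, 0, 0.7]],
    [[-257, -196, 0], [0, 0, 0.84]],
    [[-300, -229, 0], [0, 0, 0.98]],
    [[-343, -261, 0], [0, 0, 1.12]],
    [[-386, -294, 0], [0, 0, 1.26]],
    [[-428, -326, 0], [0, 0, 1.4]]
  ],
  "grip": 70
}}

```text
time: 1.1
tool_pos: [480.2, 125.5, 191.5]
tcp_rot: [-180.0, -0.0, 77.6]
ft_force: [-0.3, 0.9, 0.0]
finger_gap: 70.4
grip_force: 0.0
```

>>> {"op": "jog_arm", "data": {
  "rows": [
    [[0, 0, 0], [0, 0, 0.14]],
    [[0, 0, 0], [0, 0, 0.28]],
    [[0, 0, 0], [0, 0, 0.42]],
    [[0, 0, 0], [0, 0, 0.56]],
    [[0, 0, 0], [0, 0, 0.7]],
    [[0, 0, 0], [0, 0, 0.84]],
    [[0, 0, 0], [0, 0, 0.87]],
    [[0, 0, 0], [0, 0, 0.87]]
  ]
}}

```text
time: 1.9
tool_pos: [479.6, 127.4, 191.4]
tcp_rot: [-180.0, 0.0, 28.2]
ft_force: [-0.0, 0.8, -0.2]
finger_gap: 70.0
grip_force: 0.0
```

```bash
python3 - <<'E'
from h import *
s=r.sense();print(s['tool_pos'],s['tcp_rot'],s['joint_pos'])
p,d=r.snapshot("wrist");cv2.imwrite("pics/w1.png",p);c=r.camera_params("wrist");print({k:np.round(v,3).tolist() for k,v in c.items()})
E
```

```text
[479.56163609 127.44534312 191.39297648] [-1.79990451e+02  2.95453732e-02  2.82002423e+01] [ 8.96069341e+00 -8.75554831e+00  1.01404032e+02 -7.20536635e-04
  8.73825579e+01  7.07604867e+01]
{'fx': 360.514, 'fy': 360.514, 'cx': 319.181, 'cy': 244.244, 'tool_from_camera': [[-0.0, -0.96, -0.28, 71.344], [1.0, -0.001, 0.0, 0.656], [-0.0, -0.28, 0.96, -181.351], [0.0, 0.0, 0.0, 1.0]]}
```

View pics/w1.png

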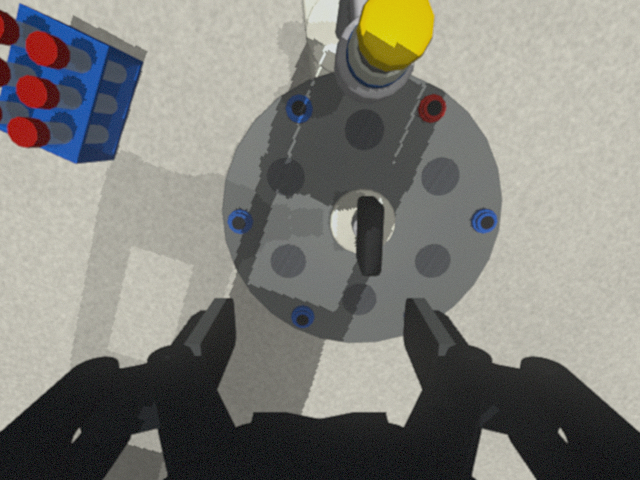

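The wrist view shows the bar at (369,235), already parallel to the tool's x axis. The red collar is at (432,108), the button at (396,30) and the rack is off to the left. I'll refine the positions from this view.

```bash
python3 - <<'E'
from h import *
p=cv2.imread("pics/w1.png");s=r.sense();c=r.camera_params("wrist")
from scipy.spatial.transform import Rotation as Ro
T=np.eye(4);T[:3,:3]=Ro.from_euler('xyz',s['tcp_rot'],degrees=True).as_matrix();T[:3,3]=s['tool_pos'];P=T@np.array(c['tool_from_camera'])
def wr(u,v,z):
    d=P[:3,:3]@[(u-c['cx'])/c['fx'],(v-c['cy'])/c['fy'],1];return P[:3,3]+d*(z-P[2,3])/d[2]
for n,lo,hi,z in (("red",(0,110,50),(8,255,255),56),("blue",(105,120,40),(125,255,255),56),("yel",(20,110,80),(35,255,255),229)):
    for a,cc,pts in blobs(p,lo,hi,(200,0,520,335)):
        if a>40: print(n,a,cc.round(1),wr(*cc,z).round(1))
# yellow bright top face only
h=cv2.cvtColor(p,cv2.COLOR_BGR2HSV);m=cv2.inRange(h,np.array((20,110,225)),np.array((35,255,255)));
q=max(cv2.findContours(m,0,2)[0],key=cv2.contourArea);e=cv2.fitEllipse(cv2.convexHull(q));print(e,wr(*e[0],229))
m=cv2.inRange(h,np.array((0,0,0)),np.array((180,255,60)))[190:290,340:400]
q=max(cv2.findContours(m,0,2)[0],key=cv2.contourArea)+[340,190];print(cv2.boundingRect(q),cv2.minAreaRect(q))
E
```

```text
red 403 [430.8 108. ] [608.   91.1  56. ]
blue 63 [361.3  79.1] [599.9 152.6  56. ]
blue 383 [299.  108.7] [556.1 186.6  56. ]
blue 275 [239.5 219.9] [447.6 190.6  56. ]
blue 335 [482.9 220. ] [550.9  -2.   56. ]
blue 261 [302.3 315. ] [390.6  97.4  56. ]
yel 4536 [394.5  31.8] [587.6 154.4 229. ]Traceback (most recent call last):
  File "<stdin>", line 12, in <module>
ValueError: max() iterable argument is empty
```

>>> {"op": "jog_arm", "data": {
  "rows": [
    [[1.6, 20, 0], [0, 0, 0]],
    [[1.6, 38.5, 0], [0, 0, 0]],
    [[1.6, 38.5, 25], [0, 0, 0]],
    [[1.6, 38.5, 50], [0, 0, 0]],
    [[1.6, 38.5, 75], [0, 0, 0]],
    [[1.6, 38.5, 95], [0, 0, 0]],
    [[1.6, 38.5, 108], [0, 0, 0]],
    [[1.6, 38.5, 108], [0, 0, 0]]
  ]
}}

```text
time: 2.75
tool_pos: [497.6, 94.1, 81.6]
tcp_rot: [-179.9, 0.2, 28.2]
ft_force: [-0.1, -0.2, 0.2]
finger_gap: 70.0
grip_force: 0.0
```

>>> {"op": "jog_arm", "data": {
  "rows": [
    [[0, 0, 0], [0, 0, 0]],
    [[0, 0, 0], [0, 0, 0]],
    [[0, 0, 0], [0, 0, 0]],
    [[0, 0, 0], [0, 0, 0]],
    [[0, 0, 0], [0, 0, 0]],
    [[0, 0, 0], [0, 0, 0]],
    [[0, 0, 0], [0, 0, 0]],
    [[0, 0, 0], [0, 0, 0]]
  ],
  "grip": 10,
  "force": 30
}}

```text
time: 3.55
tool_pos: [499.3, 94.2, 83.7]
tcp_rot: [180.0, 0.0, 28.1]
ft_force: [-0.3, -0.4, 0.7]
finger_gap: 9.7
grip_force: 0.0
```

```bash
python3 - <<'E'
from h import *
s=r.sense();print(s['finger_gap'],s['grip_force'])
p,d=r.snapshot("wrist");q,_=r.snapshot("scene")
cv2.imwrite("pics/w2.png",np.hstack([cv2.resize(p,(400,300)),cv2.resize(q[210:330,270:430],(400,300))]))
E
```

```text
9.739199132080586 0.0
```

View pics/w2.png

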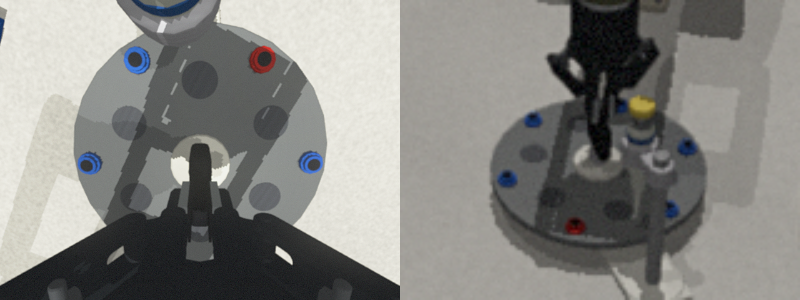

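The bar stands between the two fingers, but there is no grip force yet. I'll close further.

>>> {"op": "jog_arm", "data": {
  "rows": [
    [[0, 0, 0], [0, 0, 0]],
    [[0, 0, 0], [0, 0, 0]],
    [[0, 0, 0], [0, 0, 0]],
    [[0, 0, 0], [0, 0, 0]]
  ],
  "grip": 0,
  "force": 40
}}

```text
time: 4.05
tool_pos: [499.3, 94.2, 83.7]
tcp_rot: [-180.0, -0.0, 28.1]
ft_force: [0.5, -0.6, -0.0]
finger_gap: -0.1
grip_force: 0.0
```

```bash
python3 - <<'E'
from h import *
p,d=r.snapshot("wrist");q,_=r.snapshot("scene")
d=d[:,:]
print("depth col320:",[(v,int(d[v,320])) for v in range(200,440,15)])
cv2.imwrite("pics/w3.png",np.hstack([cv2.resize(p[200:440,200:440],(400,400)),cv2.resize(q[210:310,300:400],(400,400),interpolation=2)]))
E
```

```text
depth col320: [(200, 221), (215, 218), (230, 190), (245, 163), (260, 153), (275, 155), (290, 149), (305, 134), (320, 125), (335, 116), (350, 119), (365, 121), (380, 122), (395, 260), (410, 264), (425, 79)]
```

View pics/w3.png

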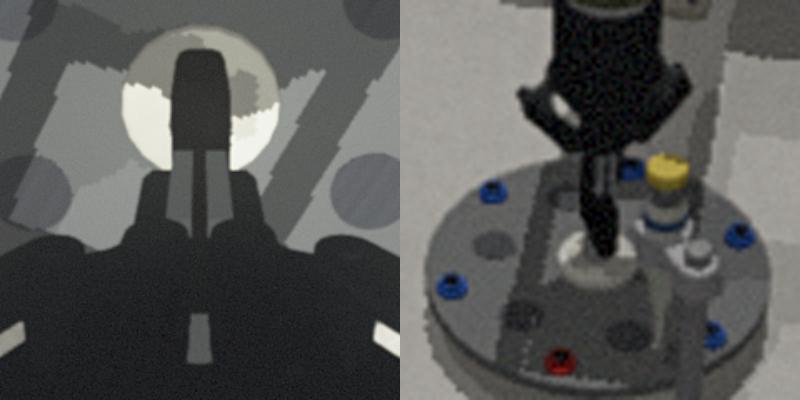

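```bash
python3 - <<'E'
from h import *
c=r.camera_params("wrist");T=np.array(c['tool_from_camera'])
s=r.sense();print(s['tool_pos'],s['finger_gap'],s['grip_force'],s['joint_pos'].round(1))
p,d=r.snapshot("wrist")
for u in (300,308,319,330,338):
  print(u)
  for v in range(215,400,15):
    z=d[v,u];t=T@[(u-c['cx'])/c['fx']*z,(v-c['cy'])/c['fy']*z,z,1];print("  ",v,t[:3].round(0),"worldz",round(s['tool_pos'][2]-t[2]),p[v,u])
E
```

```text
[499.29784163  94.21440648  83.69061124] -0.17561769425546922 0.0 [  4.9  -2.3 106.8  -0.   75.4  66.8]
300
   215 [ 26. -11.  38.] worldz 46 [91 96 94]
   230 [ 19. -11.  29.] worldz 55 [123 134 134]
   245 [ 10. -11.  27.] worldz 56 [122 132 132]
   260 [  0. -11.  29.] worldz 55 [226 237 237]
   275 [-10. -11.  28.] worldz 56 [206 222 224]
   290 [-20. -11.  29.] worldz 55 [222 232 233]
   305 [  7.  -7. -48.] worldz 132 [45 50 50]
   320 [  7.  -6. -61.] worldz 144 [65 70 65]
   335 [ 14.  -5. -83.] worldz 166 [44 43 43]
   350 [ 12.  -5. -89.] worldz 172 [38 42 40]
   365 [ 13.  -4. -97.] worldz 181 [36 33 36]
   380 [  18.   -4. -110.] worldz 194 [40 36 35]
   395 [  15.   -4. -112.] worldz 195 [32 29 27]
308
   215 [26. -6. 39.] worldz 44 [83 88 86]
   230 [19. -6. 29.] worldz 55 [115 122 121]
   245 [ 25.  -4. -22.] worldz 106 [46 53 50]
   260 [ 21.  -4. -34.] worldz 118 [52 51 55]
   275 [ 15.  -4. -35.] worldz 119 [51 54 54]
   290 [ 10.  -4. -41.] worldz 125 [77 78 78]
   305 [ 11.  -4. -57.] worldz 141 [93 93 92]
   320 [ 12.  -3. -70.] worldz 153 [92 92 89]
   335 [ 12.
[... 1324 characters left out ...]

   380 [  0.   4. -87.] worldz 170 [36 31 33]
   395 [ -5.   4. -87.] worldz 171 [30 34 32]
338
   215 [26. 12. 38.] worldz 45 [92 92 92]
   230 [19. 12. 28.] worldz 55 [157 169 171]
   245 [ 9. 12. 29.] worldz 54 [148 160 159]
   260 [ 21.   9. -32.] worldz 116 [87 94 96]
   275 [ 14.   9. -32.] worldz 116 [ 96 101 101]
   290 [  6.   9. -31.] worldz 115 [189 205 201]
   305 [  7.   8. -49.] worldz 132 [48 48 50]
   320 [ 11.   7. -69.] worldz 153 [81 81 77]
   335 [ 13.   6. -82.] worldz 166 [32 36 39]
   350 [ 12.   6. -89.] worldz 172 [40 43 42]
   365 [ 13.   6. -97.] worldz 181 [39 33 30]
   380 [  17.    5. -109.] worldz 193 [40 37 32]
   395 [  14.    5. -110.] worldz 194 [38 35 32]
```

>>> {"op": "jog_arm", "data": {
  "rows": [
    [[0, 0, -20], [0, 0, 0]],
    [[0, 0, -45], [0, 0, 0]],
    [[0, 0, -70], [0, 0, 0]],
    [[0, 0, -85], [0, 0, 0]],
    [[0, 0, -85], [0, 0, 0]],
    [[0, 0, -85], [0, 0, 0]]
  ]
}}

```text
time: 4.8
tool_pos: [499.2, 94.2, 168.0]
tcp_rot: [-180.0, 0.0, 28.1]
ft_force: [-1.0, 0.5, -0.2]
finger_gap: 0.2
grip_force: 0.0
```

```bash
python3 - <<'E'
from h import *
c=r.camera_params("wrist");T=np.array(c['tool_from_camera'])
s=r.sense();print(s['tool_pos'],s['finger_gap'])
p,d=r.snapshot("wrist");q,_=r.snapshot("scene")
for u in (308,314,319,324,330):
  print(u,[ (v,*(T@[(u-c['cx'])/c['fx']*d[v,u],(v-c['cy'])/c['fy']*d[v,u],d[v,u],1])[:3].round(0)) for v in range(230,345,8)])
cv2.imwrite("pics/w4.png",np.hstack([cv2.resize(p[180:420,200:440],(400,400)),cv2.resize(q[180:310,280:410],(400,400),interpolation=2)]))
E
```

```text
[499.15626471  94.21993831 168.02550034] 0.20650319078458665
308 [(230, np.float64(3.0), np.float64(-8.0), np.float64(95.0)), (238, np.float64(-4.0), np.float64(-8.0), np.float64(94.0)), (246, np.float64(-16.0), np.float64(-9.0), np.float64(113.0)), (254, np.float64(-23.0), np.float64(-9.0), np.float64(113.0)), (262, np.float64(-34.0), np.float64(-9.0), np.float64(123.0)), (270, np.float64(-41.0), np.float64(-9.0), np.float64(122.0)), (278, np.float64(-49.0), np.float64(-9.0), np.float64(122.0)), (286, np.float64(-57.0), np.float64(-9.0), np.float64(123.0)), (294, np.float64(11.0), np.float64(-4.0), np.float64(-47.0)), (302, np.float64(11.0), np.float64(-4.0), np.float64(-55.0)), (310, np.float64(11.0), np.float64(-3.0), np.float64(-61.0)), (318, np.float64(11.0), np.float64(-3.0), np.float64(-67.0)), (326, np.float64(11.0), np.float64(-3.0), np.float64(-73.0)), (334, np.float64(12.0), np.float64(-3.0), np.float64(-80.0)), (342, np.float64(12.0), np.float64(-3.0), np.float64(-84.0))]
314 [(230, np.float64(14.0), np.float64(-3.0), np.float64(49.0)), (238, np.float64(9.0), np.float64(-
[... 2864 characters left out ...]
oat64(8.0), np.float64(49.0)), (262, np.float64(-8.0), np.float64(8.0), np.float64(49.0)), (270, np.float64(-15.0), np.float64(8.0), np.float64(50.0)), (278, np.float64(-20.0), np.float64(8.0), np.float64(50.0)), (286, np.float64(-26.0), np.float64(8.0), np.float64(50.0)), (294, np.float64(11.0), np.float64(5.0), np.float64(-47.0)), (302, np.float64(11.0), np.float64(5.0), np.float64(-55.0)), (310, np.float64(11.0), np.float64(5.0), np.float64(-60.0)), (318, np.float64(11.0), np.float64(4.0), np.float64(-67.0)), (326, np.float64(11.0), np.float64(4.0), np.float64(-73.0)), (334, np.float64(10.0), np.float64(4.0), np.float64(-76.0)), (342, np.float64(13.0), np.float64(4.0), np.float64(-85.0))]
```

View pics/w4.png

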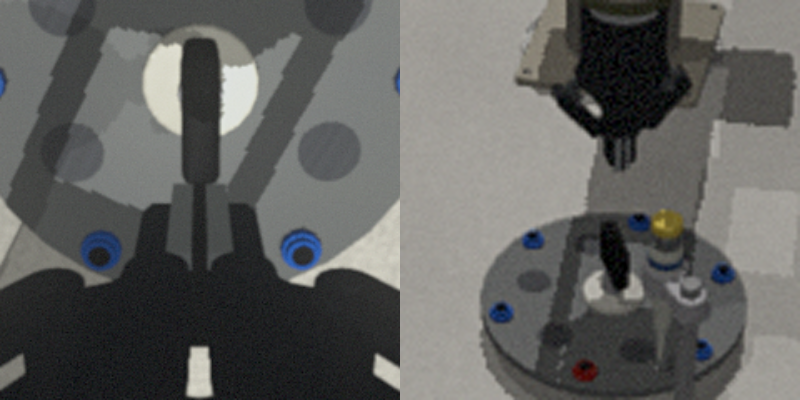

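The view with the gripper raised shows the shut fingertips ending near row 290, about 43 mm behind the reported TCP. They had closed above the bar top and touched nothing. I'll allow for this offset from here on: TCP z = wanted tip height − 43.

>>> {"op": "jog_arm", "data": {
  "rows": [
    [[0, 0, 0], [0, 0, 0]],
    [[0, 0, 0], [0, 0, 0]],
    [[0, 0, 0], [0, 0, 0]],
    [[0, 0, 0], [0, 0, 0]],
    [[0, 0, 20], [0, 0, 0]],
    [[0, 0, 45], [0, 0, 0]],
    [[0, 0, 70], [0, 0, 0]],
    [[0, 0, 85], [0, 0, 0]],
    [[0, 0, 85], [0, 0, 0]]
  ],
  "grip": 70
}}

```text
time: 5.8
tool_pos: [497.2, 94.1, 81.2]
tcp_rot: [-179.9, 0.2, 28.1]
ft_force: [-0.5, -0.0, 0.0]
finger_gap: 70.0
grip_force: 0.0
```

>>> {"op": "jog_arm", "data": {
  "rows": [
    [[0, 0, 10], [0, 0, 0]],
    [[0, 0, 20], [0, 0, 0]],
    [[0, 0, 30], [0, 0, 0]],
    [[0, 0, 38], [0, 0, 0]],
    [[0, 0, 43], [0, 0, 0]],
    [[0, 0, 43], [0, 0, 0]]
  ]
}}

```text
time: 6.4
tool_pos: [498.6, 94.2, 39.7]
tcp_rot: [-180.0, 0.1, 28.1]
ft_force: [-0.3, -0.1, -0.1]
finger_gap: 69.9
grip_force: 0.0
```

>>> {"op": "jog_arm", "data": {
  "rows": [
    [[0, 0, 0], [0, 0, 0]],
    [[0, 0, 0], [0, 0, 0]],
    [[0, 0, 0], [0, 0, 0]],
    [[0, 0, 0], [0, 0, 0]],
    [[0, 0, 0], [0, 0, 0]],
    [[0, 0, 0], [0, 0, 0]],
    [[0, 0, 0], [0, 0, 0]]
  ],
  "grip": 5,
  "force": 40
}}

```text
time: 7.1
tool_pos: [499.8, 94.0, 41.2]
tcp_rot: [180.0, -0.0, 28.1]
ft_force: [0.3, -2.8, 3.5]
finger_gap: 16.0
grip_force: 40.4
```

>>> {"op": "jog_arm", "data": {
  "rows": [
    [[0, 0, 0], [0, 0, -0.08]],
    [[0, 0, 0], [0, 0, -0.16]],
    [[0, 0, 0], [0, 0, -0.24]],
    [[0, 0, 0], [0, 0, -0.32]],
    [[0, 0, 0], [0, 0, -0.4]],
    [[0, 0, 0], [0, 0, -0.48]],
    [[0, 0, 0], [0, 0, -0.56]],
    [[0, 0, 0], [0, 0, -0.61]],
    [[0, 0, 0], [0, 0, -0.625]],
    [[0, 0, 0], [0, 0, -0.625]]
  ]
}}

```text
time: 8.1
tool_pos: [498.3, 95.4, 41.2]
tcp_rot: [-179.9, -0.0, 63.9]
ft_force: [-7.8, 3.3, 11.4]
finger_gap: 15.7
grip_force: 41.3
```

>>> {"op": "jog_arm", "data": {
  "rows": [
    [[0, 0, 0], [0, 0, 0]],
    [[0, 0, 0], [0, 0, 0]],
    [[0, 0, 0], [0, 0, 0]],
    [[0, 0, 0], [0, 0, 0]]
  ],
  "grip": 60
}}

```text
time: 8.5
tool_pos: [499.2, 94.2, 40.4]
tcp_rot: [-180.0, 0.0, 63.9]
ft_force: [0.0, -0.2, 0.4]
finger_gap: 60.0
grip_force: 0.0
```

>>> {"op": "jog_arm", "data": {
  "rows": [
    [[0, 0, -20], [0, 0, 0]],
    [[0, 0, -50], [0, 0, 0]],
    [[0, 0, -90], [0, 0, 0]],
    [[0, 0, -130], [0, 0, 0]],
    [[0, 0, -160], [0, 0, 0]],
    [[0, 0, -175], [0, 0, 0]],
    [[0, 0, -180], [0, 0, 0]],
    [[0, 0, -180], [0, 0, 0]]
  ]
}}

```text
time: 9.3
tool_pos: [499.2, 94.2, 220.0]
tcp_rot: [-180.0, 0.0, 63.9]
ft_force: [0.6, 0.4, -0.7]
finger_gap: 59.7
grip_force: 0.0
```

```bash
python3 - <<'E'
from h import *
from scipy.spatial.transform import Rotation as Ro
s=r.sense();c=r.camera_params("wrist");print(s['tool_pos'],s['tcp_rot'],s['joint_pos'].round(1))
p,d=r.snapshot("wrist");cv2.imwrite("pics/w5.png",p);q,_=r.snapshot("scene");t,_=r.snapshot("top")
T=np.eye(4);T[:3,:3]=Ro.from_euler('xyz',s['tcp_rot'],degrees=True).as_matrix();T[:3,3]=s['tool_pos'];P=T@np.array(c['tool_from_camera'])
def wr(u,v,z):
    d=P[:3,:3]@[(u-c['cx'])/c['fx'],(v-c['cy'])/c['fy'],1];return P[:3,3]+d*(z-P[2,3])/d[2]
C=np.array([499.2,94.2])
def rep(n,a,w): print(n,a,w.round(1),"r",np.hypot(*(w[:2]-C)).round(1),"ang",np.degrees(np.arctan2(*(w[:2]-C)[::-1])).round(1))
for img,box,f,nm in ((p,(0,0,640,330),wr,"wrist"),(q,(300,240,400,320),lambda *a:ray("scene",*a),"scene"),(t,(225,165,330,285),lambda *a:ray("top",*a),"top")):
  for n,lo,hi,z in (("red",(0,110,50),(8,255,255),56),("blue",(105,120,40),(125,255,255),56),("yel",(20,110,80),(35,255,255),229)):
    for a,cc,_ in blobs(img,lo,hi,box):
        w=f(*cc,z)
        if np.hypot(*(w[:2]-C))<150 and a>15:rep(nm+" "+n,a,w)
E
```

```text
[499.19828775  94.19301031 220.00521531] [-1.79974645e+02  1.80354537e-02  6.38700295e+01] [ 4.9 -7.5 97.3 -0.  90.2 31. ]
wrist red 139 [583.2 155.1  56. ] r 103.7 ang 35.9
wrist blue 350 [491.1 202.7  56. ] r 108.8 ang 94.3
wrist blue 253 [596.4  45.6  56. ] r 108.7 ang -26.5
wrist blue 231 [401.1 141.   56. ] r 108.6 ang 154.5
wrist blue 224 [408.2  32.5  56. ] r 109.9 ang -145.9
wrist blue 240 [506.2 -15.2  56. ] r 109.7 ang -86.3
wrist yel 3254 [588.7 155.  229. ] r 108.2 ang 34.2
scene red 23 [596.9 155.5  56. ] r 115.4 ang 32.1
scene blue 24 [410.5  32.9  56. ] r 107.8 ang -145.4
scene blue 31 [509.  -16.6  56. ] r 111.3 ang -85.0
scene blue 33 [494.1 205.5  56. ] r 111.4 ang 92.6
scene blue 33 [600.7  45.7  56. ] r 112.5 ang -25.5
scene yel 72 [593.3 156.5 229. ] r 112.8 ang 33.5
top blue 27 [505.1 -17.4  56. ] r 111.7 ang -87.0
top blue 17 [489.6 200.6  56. ] r 106.8 ang 95.2
top blue 17 [404.8  26.4  56. ] r 116.2 ang -144.3
```

View pics/w5.png

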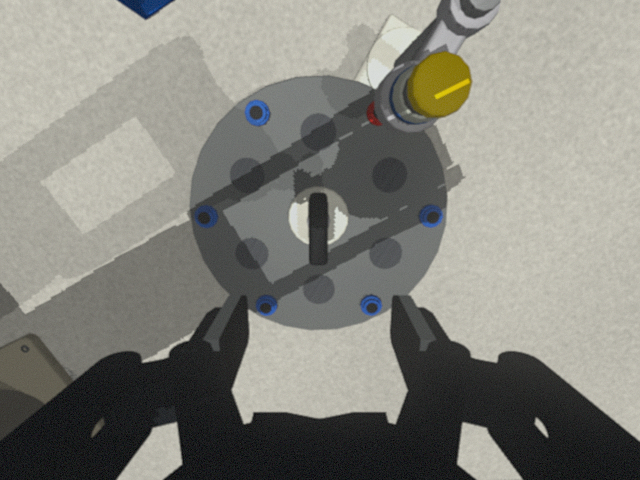

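The red collar at (375,113) is now under the pipette. The tube angles, modulo 60°, average 34.0° against the pipette's 33.9°, so the carousel is clicked in. The next move goes over the button with the fingers shut.

>>> {"op": "jog_arm", "data": {
  "rows": [
    [[0, 0, 0], [0, 0, 0]],
    [[0, 0, 0], [0, 0, 0]],
    [[0, 0, 0], [0, 0, 0]],
    [[25, 14, 0], [0, 0, 0]],
    [[50, 29, 0], [0, 0, 0]],
    [[75, 43, 0], [0, 0, 0]],
    [[90, 52, 0], [0, 0, 0]],
    [[97, 56, 0], [0, 0, 0]],
    [[97, 56, 0], [0, 0, 0]]
  ],
  "grip": 0
}}

```text
time: 10.35
tool_pos: [592.4, 157.0, 220.1]
tcp_rot: [-180.0, 0.0, 63.9]
ft_force: [-0.9, -0.1, -0.4]
finger_gap: 0.3
grip_force: 0.0
```

>>> {"op": "jog_arm", "data": {
  "rows": [
    [[0, 0, 8], [0, 0, 0]],
    [[0, 0, 16], [0, 0, 0]],
    [[0, 0, 22], [0, 0, 0]],
    [[0, 0, 26], [0, 0, 0]],
    [[0, 0, 28], [0, 0, 0]],
    [[0, 0, 28], [0, 0, 0]],
    [[0, 0, 28], [0, 0, 0]]
  ]
}}

```text
time: 11.05
tool_pos: [592.4, 156.7, 193.0]
tcp_rot: [180.0, -0.0, 63.9]
ft_force: [-0.4, -0.4, -0.6]
finger_gap: -0.2
grip_force: 0.0
```

```bash
python3 - <<'E'
from h import *
s=r.sense();print(s['tool_pos'],s['ft_force'],s['finger_gap'])
p,d=r.snapshot("wrist");q,_=r.snapshot("scene")
cv2.imwrite("pics/w6.png",np.hstack([cv2.resize(p[180:420,200:440],(400,400)),cv2.resize(q[180:310,300:430],(400,400),interpolation=2)]))
E
```

```text
[592.43558059 156.65191207 193.01610617] [-0.38999135 -0.37152901 -0.58541209] -0.15489207603295
```

View pics/w6.png

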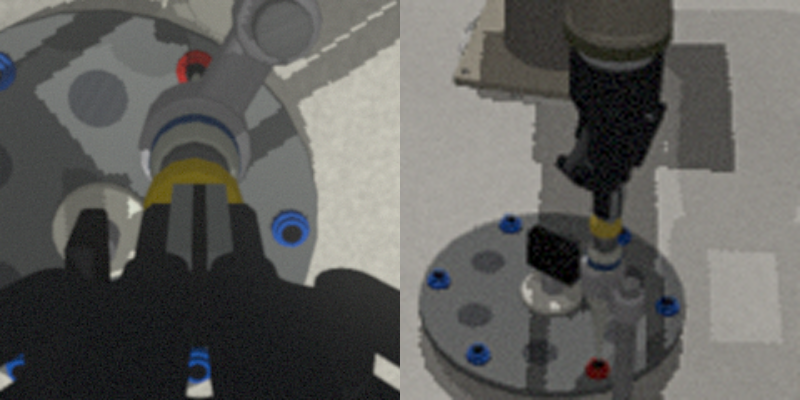

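In the wrist crop the fingertips sit centred over the button within about 2 mm (button centre near column 193, fingers at 200). The red collar at (195,68) lies on the pipette's axis, so it is under the tip. Next I press gently and watch the force.

>>> {"op": "jog_arm", "data": {
  "rows": [
    [[0, 0, 2], [0, 0, 0]],
    [[0, 0, 4], [0, 0, 0]],
    [[0, 0, 6], [0, 0, 0]],
    [[0, 0, 8], [0, 0, 0]],
    [[0, 0, 9], [0, 0, 0]],
    [[0, 0, 9], [0, 0, 0]],
    [[0, 0, 9], [0, 0, 0]]
  ]
}}

```text
time: 11.85
tool_pos: [592.5, 156.7, 184.0]
tcp_rot: [180.0, -0.0, 63.9]
ft_force: [0.9, -0.1, 3.6]
finger_gap: -0.1
grip_force: 1.8
```

>>> {"op": "jog_arm", "data": {
  "rows": [
    [[0, 0, 1], [0, 0, 0]],
    [[0, 0, 2], [0, 0, 0]],
    [[0, 0, 3], [0, 0, 0]],
    [[0, 0, 4], [0, 0, 0]],
    [[0, 0, 5], [0, 0, 0]],
    [[0, 0, 5], [0, 0, 0]],
    [[0, 0, 5], [0, 0, 0]]
  ]
}}

```text
time: 12.55
tool_pos: [592.5, 156.8, 178.9]
tcp_rot: [180.0, -0.0, 63.9]
ft_force: [1.7, 0.5, 5.7]
finger_gap: 0.2
grip_force: 2.7
```

>>> {"op": "jog_arm", "data": {
  "rows": [
    [[0, 0, 0.5], [0, 0, 0]],
    [[0, 0, 1], [0, 0, 0]],
    [[0, 0, 1.5], [0, 0, 0]],
    [[0, 0, 1.5], [0, 0, 0]],
    [[0, 0, 1.5], [0, 0, 0]]
  ]
}}

```text
time: 13.05
tool_pos: [592.5, 156.7, 177.5]
tcp_rot: [180.0, -0.0, 63.9]
ft_force: [0.9, 0.1, 5.7]
finger_gap: 0.1
grip_force: 2.9
```

>>> {"op": "jog_arm", "data": {
  "rows": [
    [[0, 0, 0.5], [0, 0, 0]],
    [[0, 0, 1], [0, 0, 0]],
    [[0, 0, 1], [0, 0, 0]],
    [[0, 0, 1], [0, 0, 0]]
  ]
}}

```text
time: 13.45
tool_pos: [592.6, 156.7, 177.4]
tcp_rot: [179.9, -0.0, 63.9]
ft_force: [-1.5, -0.6, 10.8]
finger_gap: -0.0
grip_force: 5.2
```

>>> {"op": "jog_arm", "data": {
  "rows": [
    [[0, 0, 0.5], [0, 0, 0]],
    [[0, 0, 0.5], [0, 0, 0]],
    [[0, 0, 0.5], [0, 0, 0]]
  ]
}}

```text
time: 13.75
tool_pos: [592.7, 156.7, 177.3]
tcp_rot: [179.9, -0.1, 63.9]
ft_force: [-3.1, 0.6, 12.2]
finger_gap: 0.1
grip_force: 6.3
```

The force rose from 5.7 to 12.2 N while the TCP barely moved, so this is the first stop. I'll back off slightly to sit midway between the spring force and the blow-out force.

>>> {"op": "jog_arm", "data": {
  "rows": [
    [[0, 0, -0.5], [0, 0, 0]],
    [[0, 0, -0.5], [0, 0, 0]],
    [[0, 0, -0.5], [0, 0, 0]],
    [[0, 0, -0.5], [0, 0, 0]],
    [[0, 0, -0.5], [0, 0, 0]],
    [[0, 0, -0.5], [0, 0, 0]]
  ]
}}

```text
time: 14.35
tool_pos: [592.6, 156.8, 177.4]
tcp_rot: [179.9, -0.0, 63.9]
ft_force: [-1.9, -0.7, 9.7]
finger_gap: 0.2
grip_force: 5.2
```

```bash
python3 -c "
from bench import r
print(r.sense()['ft_force']);print(r.hand_in())"
```

```text
[-1.89694223 -0.69212284  9.67130091]
the job is handed in; nothing more can be done
None
```

The job is handed in (no verdict came back): the red tube measured within about 0.1° of the pipette's direction, and the button is held at its first stop with about 10 N, below the roughly 13 N that starts the blow-out.

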